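# Wedge a glass column tight in its holder

### The arm

A 7-joint arm with a two-finger parallel gripper is mounted at the origin on the work surface. World frame = base frame: x ahead of the robot, y to its left, z up, the work surface at z = 0. Lengths are in m, angles in rad, forces in N, time in s.
With the tool pointing down it reaches from about 0.35 to 0.9 m from the base axis. Payload 7.2 kg.
Tool frame: the origin (TCP) lies between the finger pads, 19 mm behind the fingertips; this is the grasp point; z points along the fingers, y is the line along which they close (so a half turn about z gives the same grasp; the last joint's range is limited). The gripper opens to 85 mm and grips with 20 to 120 N. Pads are 22 mm wide; open, the fingers measure 114 mm over their backs; the gripper's body (76 mm by 85 mm) begins 54 mm behind the grasp point. The pads swing forward as they close: fully open they stand 13 mm farther back than shut.
Start: joints at [-1.328, 0.411, -0.013, 1.596, 0.006, 1.134, -0.082], TCP at [0.191, 0.595, 0.25] pointing down, gripper open.
Joint ranges: [-2.95, 2.95], [-0.29, 1.99], [-1.47, 1.44], [0.14, 2.54], [-1.03, 4.17], [0.13, 1.85], [-2.86, 2.86]. Speed limits (rad/s): [2.39, 2.39, 3.01, 3.01, 3.14, 3.14, 3.14].

### API

Orientations are given as a unit quaternion [w, x, y, z].
In Python, from bench import manip gives the robot as it stands.
- The arm moves only by the shell command python3 jog.py 'ROWS' [OPENING] [FORCE]. ROWS is a JSON list of rows, 1 to 5 of them, each written [[dx, dy, dz], turn]: dx, dy, dz in m, then a turn about the tool's z in rad; each row shifts and turns the commanded pose from where the row before left it, along the tool's axes as they then stand; what a row does not reach is not made up. A row lasts 1/12 s, in which the tool goes at most 0.0417 m and 0.125 rad, less where a joint would pass 70% of its speed; a pose out of reach is approached as far as the arm can. OPENING is the finger opening in m, set as the command begins (- or left out keeps the last). The fingers move at their own pace and stop on an object; FORCE is the grip in N (left out, the last holds). Time passes only in rows, so rows that do not move let the fingers close. It prints the time, the measured TCP pose, the force, the opening and the grip force at its end. Input that does not fit is refused with a message, and nothing moves.
- manip.read_state(): the state, without advancing time (a new reading comes with each control period).
- manip.grab_frame(name): name is "scene" or "top" or "wrist"; returns the picture (480x640x3 uint8, red, green, blue); there is no depth.
- manip.camera_params(name): a dict with "fx", "fy", "cx", "cy" (pixels), "R" (3x3) and "t" (3): a world point X has camera coordinates R X + t; the wrist camera has in their place "T_tool_cam" (4x4, takes a point from camera to tool coordinates, whose origin is the TCP and whose axes are the flange's). Camera axes: x right, y down, z forward; pixel columns grow to the right and rows downward; lengths in m; the calibration is good to about 2 mm. A picture is of the moment at which its call begins: read the wrist's pose just before it. camera_params takes no time and is no camera call.
- manip.close_job(): hands the job in; it is judged then, once.
The state is a dict: "time_s": time; "joint_positions": joint angles; "joint_vel": joint speeds; "joint_torque": joint torques, N m; "tcp_pos": TCP position; "ee_rot": TCP orientation; "force": force on the tool from outside, world axes, zero at the start; "moment": the same for the moment, N m; "width": finger opening in m; "finger_force": force on a finger pad.
Only numpy, scipy, OpenCV 4.12 (cv2) and the standard library are available. Lean on these libraries where they do the work, as an engineer would, in place of code of your own. Each camera call takes 0.05 s, during which the arm holds its last target. There are 200 camera calls.

### The job

The glass column is loose in its aluminium holder on the bench. Take the red wedge from the white rack, stand it point down in the slot beside the column and let go of it while its head is still well proud; then, with the fingers closed, tap its head straight down until it is fully home and the column is locked. Leave the blue wedge in the rack and take the hand away.

Things in the scene. Friction and masses are not known exactly. Their poses are not given: they have to be found in the camera images.
- wedge_red: Red wedge, 80 mm tall, upright in a slot of the rack. Origin: centre of its tip, z up, 6 mm above the bench. Blade z 0-50 mm: 28 wide in x, thickness in y 6 mm at the tip to 22 at the top. Head z 50-80 mm: 40 in x, 32 in y, resting on the rack. Grip the head's two x ends from above, TCP at z = 71 mm; lift straight out. A half turn about z is the same.
- wedge_blue: Blue wedge of the same form, origin and axes; it stays in the rack. The fixed white rack (74 x 160 mm, top 56 mm high) has two slots, 90 mm apart along the wedges' y; either wedge may be in either.
- holder: Fixed aluminium holder; origin on the bench under the slot, z up. Slot along x, open at its ends and top: fixed wall at -y, grey carriage at +y, both 60 mm long, sloped like the blade, tops 62 mm high. Loose: mouth 17 mm wide, centred at y = -2.4 mm; the wedge set in stops with its tip at z = 27 mm. Home: wedge origin at x = y = 0, z = 12 mm, same x axis, head's top at z = 92 mm.
- carriage (a joint): Slide (m, along the holder's +y) of the grey carriage with the glass column (black ends 36 mm across, at y = 55 mm, top 132 mm high): 0 loose, about 0.0048 with the wedge home. A rubber buffer pushes back: driving the wedge home takes a push on its head's middle rising to 7 to 14 N; friction then holds it.

How it is judged:
On the way:
1. the red wedge stands in the slot, let go, its head still at least 5 mm proud of home (z of wedge_red in the frame of holder between 0.017 and 0.042 m and x of wedge_red in the frame of holder between -0.016 and 0.016 m and y of wedge_red in the frame of holder between -0.012 and 0.01 m and angle between wedge_red's own z axis and vertical below 0.26 rad and contact force between the fingers and wedge_red below 0.1 N), for 0.2 s.
At the end, for the whole second after the job is handed in: The red wedge is home in the slot: its head within 3.5 mm of resting on the walls, within 16 mm of the slot's middle lengthwise, upright within 10 degrees, at rest; the carriage is pushed back by more than 3 mm; the blue wedge still stands in the rack within 20 mm of where it was (z of wedge_red in the frame of holder between 0.005 and 0.0155 m and x of wedge_red in the frame of holder between -0.016 and 0.016 m and y of wedge_red in the frame of holder between -0.01 and 0.01 m and angle between wedge_red's own z axis and vertical below 0.17 rad and value of joint carriage above 0.003 m and linear speed of wedge_red below 0.02 m/s and distance of wedge_blue from where it was at the start of the episode below 0.02 m and angle between wedge_blue's own z axis and vertical below 0.26 rad); the robot touches nothing.
It fails at once if the blue wedge is lifted out of its place in the rack (distance of wedge_blue from where it was at the start of the episode above 0.03 m).
It also fails if it takes over 40 s, if anything falls off the work surface, if the arm or the gripper's body presses on something with over 40 N, if the wrist force passes 120 N, or if a joint passes its speed limit or range.

## Working session

There is one attempt and no reset: what is moved stays moved. The work goes in short steps, Python scripts to look and compute and a shell command to move; the robot and the scene stay as the last step left them, time stands still between calls to the robot, and variables do not carry over. Pictures are saved under pics/ and viewed, at most 10 in all, crops included, and the job is handed in when it is done.

```bash
ls; mkdir -p pics
python3 - <<'E'
from bench import manip
import cv2,json,numpy as np
s=manip.read_state();print(s['time_s'],s['tcp_pos'],s['ee_rot'],s['width'])
for n in("scene","top"):
    cv2.imwrite(f'pics/{n}0.png',manip.grab_frame(n)[:,:,::-1]); print(n,manip.camera_params(n))
print(manip.camera_params("wrist"))
E
```

```text
bench.py
jog.py
pics
0.0 [0.19104521 0.5946005  0.24917441] [-7.84653320e-05  1.54791845e-01  9.87946793e-01 -7.83402228e-04] 0.08553020954014817
scene {'fx': 477.9434911467804, 'fy': 477.9434911467804, 'cx': 320.00143953609137, 'cy': 244.64119485564237, 'R': array([[-0.82082678,  0.57113779,  0.00670995],
       [ 0.30033252,  0.44156427, -0.84547109],
       [-0.48584337, -0.6919701 , -0.53397903]]), 't': array([ 0.47228772, -0.10418978,  0.93390535])}
top {'fx': 456.8137751735446, 'fy': 456.8137751735446, 'cx': 320.11581623011483, 'cy': 241.15618817471335, 'R': array([[-0.01990313, -0.99971635, -0.01307987],
       [-0.99587217,  0.02098199, -0.0883084 ],
       [ 0.08855779,  0.01126827, -0.9960073 ]]), 't': array([-0.00447377,  0.52360512,  0.77259758])}
{'fx': 395.0792151123418, 'fy': 395.0792151123418, 'cx': 325.9502258533267, 'cy': 239.95511719917354, 'T_tool_cam': array([[ 5.29616143e-05, -9.58295771e-01, -2.85778258e-01,
         7.36257848e-02],
       [ 9.99999586e-01,  3.10347989e-04, -8.55360988e-04,
         6.45524675e-04],
       [ 9.08379526e-04, -2.85778094e-01,  9.58295391e-01,
        -1.24388345e-01],
       [ 0.00000000e+00,  0.00000000e+00,  0.00000000e+00,
         1.00000000e+00]])}
```

View pics/top0.png

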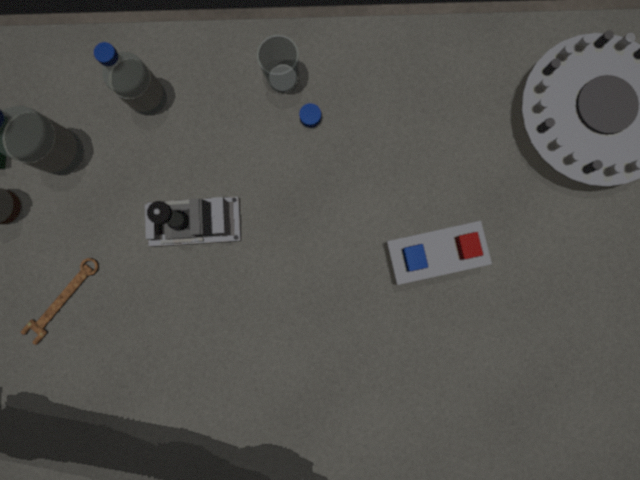

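View pics/scene0.png

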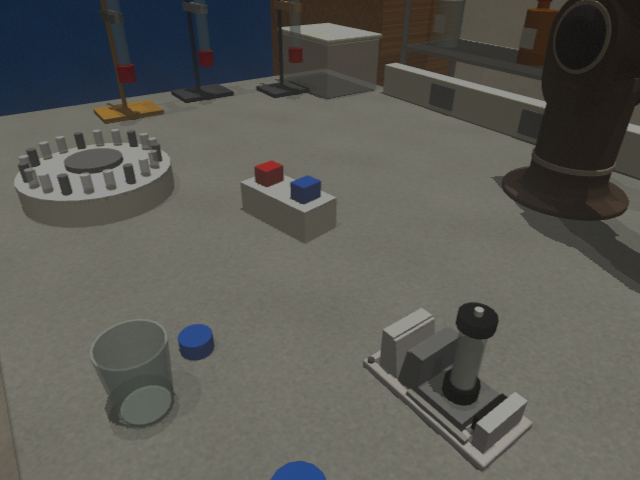

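The top view shows the red wedge at about (470,246), the blue one at (416,257), and the holder at (193,221) with its column at the left and the slot near (218,217). The scene view shows red at (269,174), blue at (306,189), and the slot near (415,350). I'll enlarge these areas.

Run:
```python
import cv2,numpy as np
t=cv2.imread('pics/top0.png');s=cv2.imread('pics/scene0.png')
def c(im,x,y,w,h,k): return cv2.resize(im[y:y+h,x:x+w],(400,300),interpolation=cv2.INTER_CUBIC)
a=np.vstack([np.hstack([c(t,380,210,120,90,0),c(t,135,180,120,90,0)]),np.hstack([c(s,230,150,120,90,0),c(s,360,295,160,120,0)])])
cv2.imwrite('pics/crop1.png',a)
```

```text
(no output)
```

View pics/crop1.png

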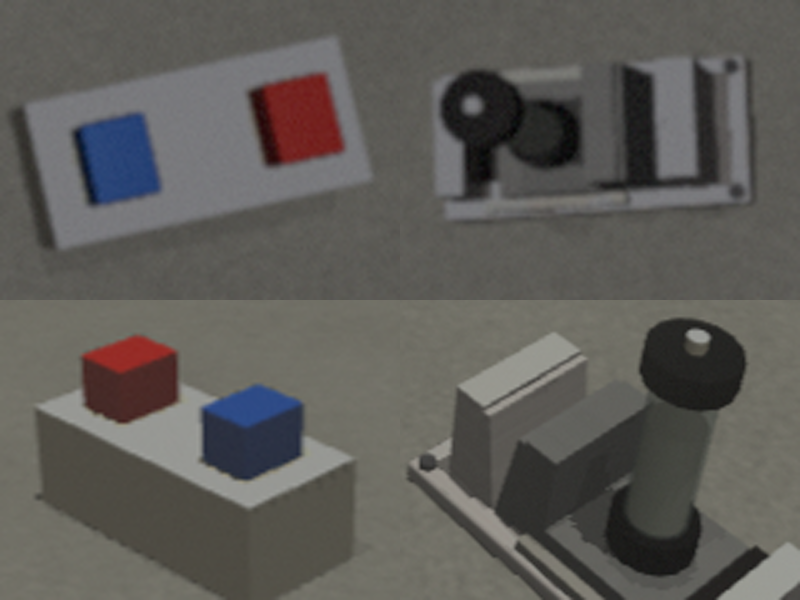

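The crops give these top-face centres in full-image pixels:

| Feature | Top view | Scene view |
|---|---|---|
| Red head | (470.6,245.7) | (269,165.6) |
| Blue head | (415.7,258) | (305.6,181.5) |
| Slot mouth | (206.6,216.6) | (422.5,333.7) |

Next I triangulate the corners.

```bash
cat > h.py <<'E'
from bench import manip
import numpy as np,cv2
from scipy.spatial.transform import Rotation as Ro
def P(n):
    c=manip.camera_params(n);K=np.array([[c['fx'],0,c['cx']],[0,c['fy'],c['cy']],[0,0,1]]);return K@np.c_[c['R'],c['t']]
def Pw(s):
    c=manip.camera_params('wrist');K=np.array([[c['fx'],0,c['cx']],[0,c['fy'],c['cy']],[0,0,1]])
    q=np.array(s['ee_rot']);T=np.eye(4);T[:3,:3]=Ro.from_quat(q[[1,2,3,0]]).as_matrix();T[:3,3]=s['tcp_pos']
    return K@np.linalg.inv(T@c['T_tool_cam'])[:3]
def tri(Pa,Pb,a,b):
    X=cv2.triangulatePoints(Pa,Pb,np.array(a,float).reshape(2,1),np.array(b,float).reshape(2,1))[:,0];return X[:3]/X[3]
def onz(Pm,p,z):
    A=Pm[:,[0,1]];H=np.c_[A,Pm[:,2]*z+Pm[:,3]];w=np.linalg.solve(H,[p[0],p[1],1]);return w[:2]/w[2]
E
python3 - <<'E'
from h import *
np.set_printoptions(precision=4,suppress=True)
a=lambda p,ox,oy,k:(ox+p[0]/k,oy+p[1]/k)
T,S=P('top'),P('scene')
k=10/3
for n,t,s in[('red',(302,119),(130,52)),('blue',(119,160),(252,105))]:
    print(n,tri(T,S,a(t,380,210,k),a(s,230,150,k)),onz(T,a(t,380,210,k),.086),onz(S,a(s,230,150,k),.086))
# mouth corners: wallA(+x end, up in top = far/?)
print('mouth',tri(T,S,a((238.5,122),135,180,k),a((156.25,96.75),360,295,2.5)))
for p in[(222,62),(228,185),(252,62),(256,180)]: print('Tm',onz(T,a(p,135,180,k),.062))
for p in[(188,57),(87,108),(223,82),(127,140)]: print('Sm',onz(S,a(p,360,295,2.5),.062))
for p in[(262,86),(327,73),(344,152),(276,165)]: print('R',onz(T,a(p,380,210,k),.086))
E
```

```text
red [ 0.5052 -0.2564  0.0831] [ 0.5055 -0.2558] [ 0.5081 -0.2498]
blue [ 0.4876 -0.1682  0.0824] [ 0.4877 -0.1677] [ 0.4917 -0.1614]
mouth [0.5655 0.1748 0.0571]
Tm [0.5957 0.1815]
Tm [0.5335 0.1784]
Tm [0.5954 0.1664]
Tm [0.5357 0.1643]
Sm [0.5398 0.1684]
Sm [0.5979 0.1672]
Sm [0.5394 0.1882]
Sm [0.5972 0.19  ]
R [ 0.5217 -0.2375]
R [ 0.5274 -0.2688]
R [ 0.4893 -0.275 ]
R [ 0.4837 -0.2424]
```

Triangulated heights of 83 and 57 mm match the expected 86 and 62 mm, and the slot separation comes out at 90 mm. I'll turn the tool first, then travel to the rack.

```bash
python3 jog.py '[[[0, 0, 0], 0.125], [[0, 0, 0], 0.125], [[0, 0, 0], 0.125], [[0, 0, 0], 0.125], [[0, 0, 0], 0.125]]' 0.085 40; python3 jog.py '[[[0, 0, 0], 0.125], [[0, 0, 0], 0.125], [[0, 0, 0], 0.125], [[0, 0, 0], 0.066]]'
for i in 1 2 3 4; do python3 jog.py '[[[-0.0407, 0.0065, 0], 0], [[-0.0407, 0.0065, 0], 0], [[-0.0407, 0.0065, 0], 0], [[-0.0407, 0.0065, 0], 0], [[-0.0407, 0.0065, 0], 0]]'; done | tail -2
```

```text
time_s: 0.52
tcp_pos: [0.1911, 0.5948, 0.2495]
ee_rot: [0.0, 0.454, 0.891, -0.0]
force: [0.2, 0.8, -0.4]
width: 0.0853
finger_force: 0.0
time_s: 0.85
tcp_pos: [0.191, 0.5948, 0.2495]
ee_rot: [0.0, 0.638, 0.77, -0.0]
force: [0.0, 0.3, 0.6]
width: 0.0848
finger_force: 0.0
width: 0.0849
finger_force: 0.0
```

```bash
python3 - <<'E'
from h import *
s=manip.read_state();print(s['time_s'],s['tcp_pos'],s['ee_rot'])
im=manip.grab_frame('wrist');cv2.imwrite('pics/w1.png',im[:,:,::-1]);np.save('w1.npy',Pw(s))
E
python3 jog.py '[[[-0.03, 0, 0], 0], [[-0.03, 0, 0], 0], [[-0.02, 0.01, 0], 0], [[0, 0, 0], 0], [[0, 0, 0], 0]]'
python3 - <<'E'
from h import *
s=manip.read_state();print(s['time_s'],s['tcp_pos'],s['ee_rot'])
im=manip.grab_frame('wrist');cv2.imwrite('pics/w2.png',im[:,:,::-1]);np.save('w2.npy',Pw(s))
a=cv2.imread('pics/w1.png');b=im[:,:,::-1]
cv2.imwrite('pics/w12.png',np.vstack([a[60:460,:],b[60:460,:]])[:,:][::1,::1] if 0 else cv2.resize(np.hstack([a,b]),(800,300)))
# head-coloured blobs
for n,i in(('w1',a),('w2',b)):
    hsv=cv2.cvtColor(np.ascontiguousarray(i),cv2.COLOR_BGR2HSV)
    for c,m in(('red',(hsv[...,0]<8)|(hsv[...,0]>172)),('blue',(hsv[...,0]>100)&(hsv[...,0]<130))):
        m=(m&(hsv[...,1]>130)&(hsv[...,2]>70)).astype(np.uint8);k,l,st,ce=cv2.connectedComponentsWithStats(m)
        j=1+np.argsort(-st[1:,4])[:2];print(n,c,st[j].tolist(),ce[j].tolist())
E
```

```text
2.5167 [ 0.47600775 -0.18026048  0.24984745] [-5.49328488e-06  6.34836436e-01  7.72646533e-01  1.84954675e-04]
time_s: 2.98
tcp_pos: [0.5005, -0.2562, 0.2494]
ee_rot: [-0.0, 0.636, 0.772, -0.001]
force: [-0.6, 0.2, 0.9]
width: 0.0846
finger_force: 0.0
2.9833 [ 0.50054109 -0.25616819  0.2493504 ] [-3.91599103e-04  6.36126920e-01  7.71583998e-01 -7.23330928e-04]
w1 red [[322, 288, 49, 47, 2225]] [[345.283595505618, 311.20449438202246]]
w1 blue [[321, 184, 53, 46, 2392]] [[346.683110367893, 206.4866220735786]]
w2 red [[309, 197, 53, 47, 2390]] [[334.5945606694561, 219.81297071129708]]
w2 blue [[307, 72, 58, 49, 2749]] [[335.2553655874864, 96.06729719898145]]
```

View pics/w12.png

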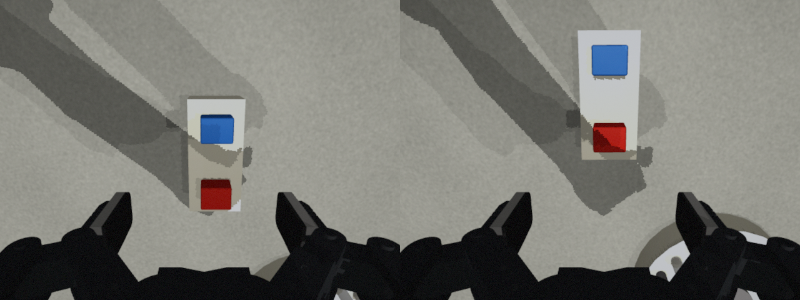

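The wrist views show red at about (345,311) and then (335,220), in full-image pixels, with blue behind it. The rack is almost aligned with the tool. I'll enlarge the heads.

Run:
```python
import cv2,numpy as np
a=cv2.imread('pics/w1.png')[280:345,300:400];b=cv2.imread('pics/w2.png')[190:255,290:390];c=cv2.imread('pics/w2.png')[40:270,270:400]
f=lambda i,w,h:cv2.resize(i,(w,h),interpolation=cv2.INTER_CUBIC)
cv2.imwrite('pics/c2.png',np.hstack([np.vstack([f(a,460,299),f(b,460,299)]),f(c,338,598)]))
```

```text
(no output)
```

View pics/c2.png

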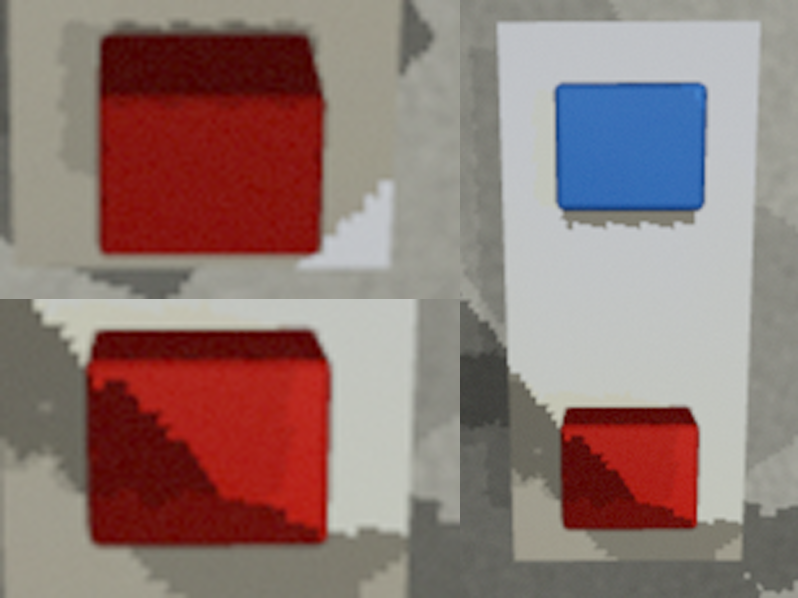

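Red top-face centres are w1 (345.9,317.7) and w2 (335.2,223.2). The blue one in w2 is (336.0,96.3).

Run:
```python
from h import *
np.set_printoptions(precision=4,suppress=True)
A,B=np.load('w1.npy'),np.load('w2.npy')
print(tri(A,B,(345.9,317.7),(335.2,223.2)))
r=onz(B,(335.2,223.2),.086);b=onz(B,(336,96.3),.086);print(r,onz(A,(345.9,317.7),.086),b,np.linalg.norm(r-b))
d=b-r;ang=np.degrees(np.arctan2(d[1],d[0]))-90;print('wedge x angle',ang)
s=manip.read_state();q=np.array(s['ee_rot']);R=Ro.from_quat(q[[1,2,3,0]]).as_matrix();print('tool y angle',np.degrees(np.arctan2(R[1,1],R[0,1])),s['time_s'])
print('tool delta to red top',R.T@(np.r_[r,.077]-s['tcp_pos']))
```

```text
[ 0.5065 -0.2546  0.0847]
[ 0.5064 -0.2543] [ 0.5064 -0.2539] [ 0.4892 -0.1663] 0.0896762276024928
wedge x angle 11.030558392340737
tool y angle 11.070843153318435 3.0333
tool delta to red top [-0.0005  0.0063  0.1723]
```

```bash
python3 jog.py '[[[-0.0005, 0.0063, 0.03], 0], [[0, 0, 0.04], 0], [[0, 0, 0.04], 0], [[0, 0, 0.035], 0], [[0, 0, 0.015], 0]]';python3 jog.py '[[[0, 0, 0.01], 0], [[0, 0, 0], 0], [[0, 0, 0], 0]]' ; python3 jog.py '[[[0, 0, 0], 0], [[0, 0, 0], 0], [[0, 0, 0], 0], [[0, 0, 0], 0], [[0, 0, 0], 0]]' 0.03 60; python3 jog.py '[[[0, 0, 0], 0], [[0, 0, 0], 0], [[0, 0, 0], 0], [[0, 0, 0], 0]]'
```

```text
time_s: 3.45
tcp_pos: [0.5049, -0.2511, 0.0858]
ee_rot: [-0.003, 0.634, 0.773, -0.001]
force: [0.3, 0.4, -0.4]
width: 0.0853
finger_force: 0.0
time_s: 3.7
tcp_pos: [0.5075, -0.254, 0.0807]
ee_rot: [0.0, 0.635, 0.772, 0.0]
force: [0.3, -0.0, -0.1]
width: 0.085
finger_force: 0.0
time_s: 4.12
tcp_pos: [0.5078, -0.2546, 0.0811]
ee_rot: [0.001, 0.635, 0.772, 0.001]
force: [-1.5, 1.6, 7.2]
width: 0.0386
finger_force: 60.6
time_s: 4.45
tcp_pos: [0.5078, -0.2546, 0.0812]
ee_rot: [0.001, 0.635, 0.772, 0.001]
force: [-1.3, 2.0, 7.2]
width: 0.0387
finger_force: 60.6
```

```bash
python3 jog.py '[[[0, 0, -0.02], 0], [[0, 0, -0.04], 0], [[0, 0, -0.04], 0], [[0, 0, -0.04], 0], [[0, 0, -0.03], 0]]'; python3 jog.py '[[[0, 0, 0], 0.0], [[0, 0, 0], 0.0], [[0, 0, 0], 0]]'
python3 - <<'E'
from h import *
s=manip.read_state();q=np.array(s['ee_rot']);R=Ro.from_quat(q[[1,2,3,0]]).as_matrix()
print(R.T@(np.r_[.566,.173,.25]-s['tcp_pos']), np.degrees(np.arctan2(R[1,1],R[0,1])))
print(s['joint_positions'])
E
```

```text
time_s: 4.87
tcp_pos: [0.5072, -0.2552, 0.2534]
ee_rot: [0.001, 0.636, 0.772, 0.0]
force: [0.2, -0.3, -1.0]
width: 0.039
finger_force: 62.1
time_s: 5.12
tcp_pos: [0.5069, -0.2539, 0.2495]
ee_rot: [-0.0, 0.635, 0.772, 0.0]
force: [-0.4, -0.5, -1.2]
width: 0.0391
finger_force: 62.1
[ 4.07429690e-01  1.40488988e-01 -1.28017362e-04] 11.136797960075446
[-0.27200296  0.40491378  0.8749894   1.78196312 -0.34396523  1.11649584
  0.91175192]
```

```bash
python3 jog.py '[[[0, 0, 0], 0.075], [[0, 0, 0], 0.075], [[0.0362, 0.0082, 0], 0], [[0.0362, 0.0082, 0], 0], [[0.0362, 0.0082, 0], 0]]';python3 jog.py '[[[0.0362, 0.0082, 0], 0], [[0.0362, 0.0082, 0], 0], [[0.0362, 0.0082, 0], 0], [[0.0362, 0.0082, 0], 0], [[0.0362, 0.0082, 0], 0]]';python3 jog.py '[[[0.0362, 0.0082, 0], 0], [[0, 0, 0], 0], [[0, 0, 0], 0], [[0, 0, 0], 0]]'
python3 - <<'E'
from h import *
s=manip.read_state();print(s['time_s'],s['tcp_pos'],s['ee_rot'])
im=manip.grab_frame('wrist');cv2.imwrite('pics/w3.png',im[:,:,::-1]);np.save('w3.npy',Pw(s))
E
python3 jog.py '[[[0.03, 0, 0], 0], [[0.02, 0, 0], 0], [[0, 0, 0], 0], [[0, 0, 0], 0], [[0, 0, 0], 0]]'
python3 - <<'E'
from h import *
s=manip.read_state();print(s['time_s'],s['tcp_pos'],s['ee_rot'])
im=manip.grab_frame('wrist');cv2.imwrite('pics/w4.png',im[:,:,::-1]);np.save('w4.npy',Pw(s))
a=cv2.imread('pics/w3.png');b=cv2.imread('pics/w4.png')
S=P('w') if 0 else None
for n in('w3','w4'):
    M=np.load(n+'.npy')
    for X in([.536,.166,.062],[.596,.180,.062]): p=M@np.r_[X,1];print(n,p[:2]/p[2])
cv2.imwrite('pics/w34.png',cv2.resize(np.hstack([a,b]),(800,300)))
E
```

```text
time_s: 5.53
tcp_pos: [0.5259, -0.1439, 0.2482]
ee_rot: [-0.001, 0.692, 0.722, -0.001]
force: [1.4, 0.1, -0.5]
width: 0.039
finger_force: 62.1
time_s: 5.95
tcp_pos: [0.559, 0.0397, 0.2483]
ee_rot: [-0.001, 0.691, 0.722, -0.001]
force: [0.9, 0.2, -1.7]
width: 0.0387
finger_force: 62.1
time_s: 6.28
tcp_pos: [0.5657, 0.0739, 0.2485]
ee_rot: [-0.0, 0.691, 0.723, -0.001]
force: [0.1, -1.4, -1.1]
width: 0.0389
finger_force: 62.1
6.2833 [0.56574486 0.0738532  0.2485469 ] [-2.88699070e-04  6.91306746e-01  7.22559921e-01 -1.43543241e-03]
time_s: 6.75
tcp_pos: [0.5642, 0.1223, 0.2499]
ee_rot: [0.0, 0.692, 0.722, -0.0]
force: [-0.6, -0.4, -0.6]
width: 0.039
finger_force: 62.1
6.75 [0.56423698 0.12229374 0.24985758] [ 1.40180240e-04  6.92178630e-01  7.21726121e-01 -3.60514169e-04]
w3 [292.90286205  93.47038791]
w3 [375.40792895  76.93714158]
w4 [293.07785645 160.19085883]
w4 [371.38325794 145.04890698]
```

View pics/w34.png

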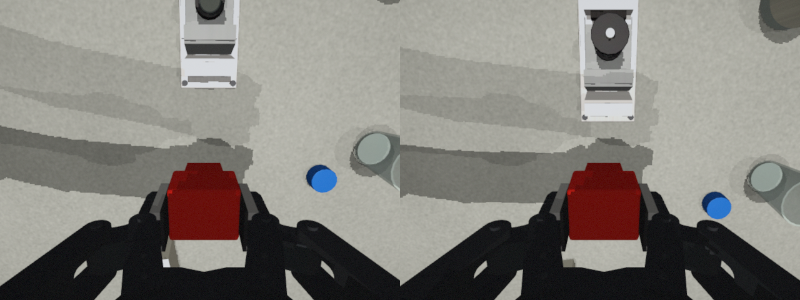

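The red wedge is held squarely, and the holder is ahead in both views, with the slot near (334,85) in w3 and (334,148) in w4. I'll enlarge the mouth.

Run:
```python
import cv2,numpy as np
a=cv2.imread('pics/w3.png')[40:145,270:400];b=cv2.imread('pics/w4.png')[95:200,270:400]
f=lambda i:cv2.resize(i,None,fx=3,fy=5,interpolation=cv2.INTER_CUBIC)
cv2.imwrite('pics/c3.png',np.hstack([f(a),f(b)]))
```

```text
(no output)
```

View pics/c3.png

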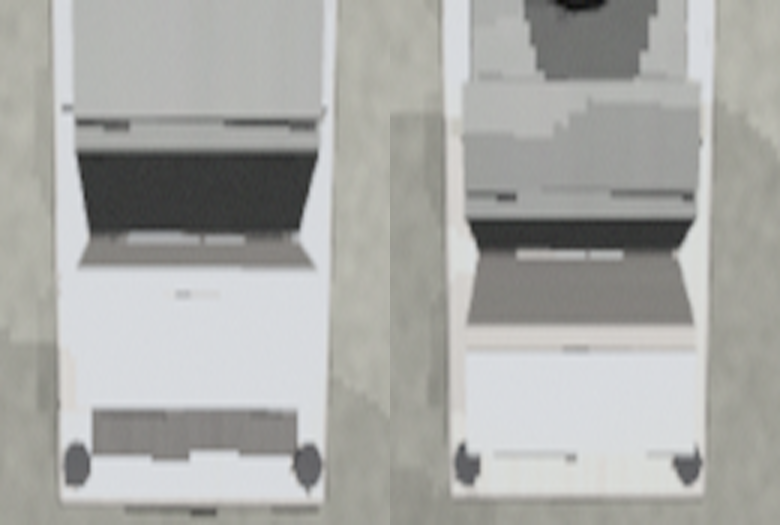

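Edges in full-image pixels, as left and right ends:

| Edge | w3 | w4 |
|---|---|---|
| Carriage | (295.7,70.4), (376.3,70.4) | (295.3,138.6), (372,138.6) |
| Wall | (296,93.6), (375.3,93.6) | (295.3,160), (371.3,160) |

Run:
```python
from h import *
np.set_printoptions(precision=4,suppress=True)
A,B=np.load('w3.npy'),np.load('w4.npy')
a=[(295.7,70.4),(376.3,70.4),(296,93.6),(375.3,93.6)];b=[(295.3,138.6),(372,138.6),(295.3,160),(371.3,160)]
L=[]
for p,q in zip(a,b):
    o1,o2=onz(A,p,.062),onz(B,q,.062);print(tri(A,B,p,q),o1,o2);L.append((o1+o2)/2)
c0,c1,w0,w1=L
m=(c0+c1+w0+w1)/4;d=(c1-c0)+(w1-w0);d/=np.linalg.norm(d);n=np.array([-d[1],d[0]])
print('mouth',m,'ang',np.degrees(np.arctan2(d[1],d[0])),'width',(c0+c1-w0-w1)/2@n,'len',np.linalg.norm(c1-c0))
s=manip.read_state();q=np.array(s['ee_rot']);R=Ro.from_quat(q[[1,2,3,0]]).as_matrix();print('tool y ang',np.degrees(np.arctan2(R[1,1],R[0,1])))
print('delta to mouth',R.T@(np.r_[m,.062]-s['tcp_pos']))
# held wedge top centre
```

```text
[0.5373 0.1822 0.0587] [0.5377 0.1819] [0.5374 0.1824]
[0.5965 0.1847 0.0595] [0.5963 0.1844] [0.5961 0.1848]
[0.5379 0.1661 0.0605] [0.5383 0.166 ] [0.5377 0.1662]
[0.5969 0.1686 0.0613] [0.5968 0.1686] [0.5968 0.1687]
mouth [0.5671 0.1754] ang 2.459859477917908 width 0.015996778756530553 len 0.05869284678993669
tool y ang 2.3638198074219336
delta to mouth [0.0532 0.005  0.1879]
```

The measured mouth is 16 mm wide, 59 mm long and 60 mm high, which agrees with the text. I'll move over it and lower the wedge.

```bash
python3 jog.py '[[[0.03, 0.005, 0], 0], [[0.0232, 0, 0], 0], [[0, 0, 0.02], 0], [[0, 0, 0.04], 0], [[0, 0, 0.03], 0]]'; python3 jog.py '[[[0, 0, 0.02], 0], [[0, 0, 0.01], 0], [[0, 0, 0.01], 0], [[0, 0, 0], 0], [[0, 0, 0], 0]]'
python3 - <<'E'
from h import *
s=manip.read_state();q=np.array(s['ee_rot']);R=Ro.from_quat(q[[1,2,3,0]]).as_matrix()
print(R.T@(np.r_[.5671,.1754,.105]-s['tcp_pos']))
E
```

```text
time_s: 7.22
tcp_pos: [0.5671, 0.1766, 0.1587]
ee_rot: [0.0, 0.692, 0.722, 0.0]
force: [0.1, 0.7, -1.0]
width: 0.039
finger_force: 62.1
time_s: 7.63
tcp_pos: [0.5676, 0.177, 0.1207]
ee_rot: [0.0, 0.692, 0.722, 0.0]
force: [0.2, 0.0, 0.1]
width: 0.0388
finger_force: 62.1
[-0.00158225 -0.0006308   0.01570494]
```

```bash
python3 jog.py '[[[-0.0015, -0.0005, 0.006], 0], [[0, 0, 0.005], 0], [[0, 0, 0.002], 0], [[0, 0, 0], 0]]'; python3 jog.py '[[[0, 0, 0.002], 0], [[0, 0, 0], 0], [[0, 0, 0], 0]]'
```

```text
time_s: 7.97
tcp_pos: [0.5664, 0.1762, 0.1068]
ee_rot: [-0.0, 0.691, 0.723, -0.0]
force: [0.0, -0.2, -0.4]
width: 0.0388
finger_force: 62.1
time_s: 8.22
tcp_pos: [0.5666, 0.1761, 0.1051]
ee_rot: [0.0, 0.691, 0.723, 0.0]
force: [0.8, 0.1, 0.5]
width: 0.0389
finger_force: 62.1
```

```bash
python3 jog.py '[[[0, 0, 0.002], 0], [[0, 0, 0], 0], [[0, 0, 0], 0]]'; python3 jog.py '[[[0, 0, 0.0015], 0], [[0, 0, 0], 0], [[0, 0, 0], 0]]'
```

```text
time_s: 8.47
tcp_pos: [0.5666, 0.1759, 0.1029]
ee_rot: [0.0, 0.691, 0.722, -0.0]
force: [0.1, -0.4, -0.9]
width: 0.0388
finger_force: 62.1
time_s: 8.72
tcp_pos: [0.5667, 0.176, 0.1015]
ee_rot: [0.0, 0.691, 0.722, 0.0]
force: [0.8, -1.0, -1.0]
width: 0.0389
finger_force: 62.2
```

```bash
python3 jog.py '[[[0, 0, 0.0015], 0], [[0, 0, 0], 0], [[0, 0, 0], 0]]'; python3 jog.py '[[[0, 0, 0.0015], 0], [[0, 0, 0], 0], [[0, 0, 0], 0]]'
```

```text
time_s: 8.97
tcp_pos: [0.5668, 0.1762, 0.1]
ee_rot: [0.0, 0.691, 0.723, 0.0]
force: [0.6, 0.7, -0.8]
width: 0.0386
finger_force: 62.3
time_s: 9.22
tcp_pos: [0.5668, 0.1764, 0.0985]
ee_rot: [0.0, 0.691, 0.723, 0.0]
force: [0.9, 1.7, 0.7]
width: 0.0384
finger_force: 62.4
```

Contact is starting: about 2 N, and the TCP has shifted slightly. I'll release, wait and look.

```bash
python3 jog.py '[[[0, 0, 0], 0], [[0, 0, 0], 0], [[0, 0, 0], 0], [[0, 0, 0], 0], [[0, 0, 0], 0]]' 0.06; python3 jog.py '[[[0, 0, -0.02], 0], [[0, 0, -0.04], 0], [[0, 0, -0.04], 0], [[0, 0, 0], 0], [[0, 0, 0], 0]]' 0.085
python3 jog.py '[[[-0.025, 0, 0], 0], [[-0.025, 0, 0], 0], [[0, 0, 0], 0], [[0, 0, 0], 0]]'
python3 - <<'E'
from h import *
s=manip.read_state();print(s['time_s'],s['tcp_pos'],s['ee_rot'])
im=manip.grab_frame('wrist');cv2.imwrite('pics/w5.png',im[:,:,::-1]);np.save('w5.npy',Pw(s))
sc=manip.grab_frame('scene');cv2.imwrite('pics/s5.png',sc[:,:,::-1])
a=cv2.resize(cv2.imread('pics/w5.png')[80:260,240:420],(400,400),interpolation=2);b=cv2.resize(cv2.imread('pics/s5.png')[270:430,360:520],(400,400),interpolation=2)
cv2.imwrite('pics/c5.png',np.hstack([a,b]))
E
```

```text
time_s: 9.63
tcp_pos: [0.5664, 0.176, 0.0984]
ee_rot: [-0.0, 0.691, 0.723, -0.0]
force: [0.4, 0.4, 0.8]
width: 0.0599
finger_force: 0.0
time_s: 10.05
tcp_pos: [0.5678, 0.1763, 0.2009]
ee_rot: [0.001, 0.691, 0.723, 0.002]
force: [-0.3, -0.4, -0.0]
width: 0.085
finger_force: 0.0
time_s: 10.38
tcp_pos: [0.5682, 0.1244, 0.1976]
ee_rot: [-0.0, 0.693, 0.721, -0.001]
force: [0.1, 0.6, 0.6]
width: 0.0848
finger_force: 0.0
10.3833 [0.56819194 0.12438169 0.19763806] [-3.45756038e-04  6.92508235e-01  7.21409521e-01 -7.26186080e-04]
```

View pics/c5.png

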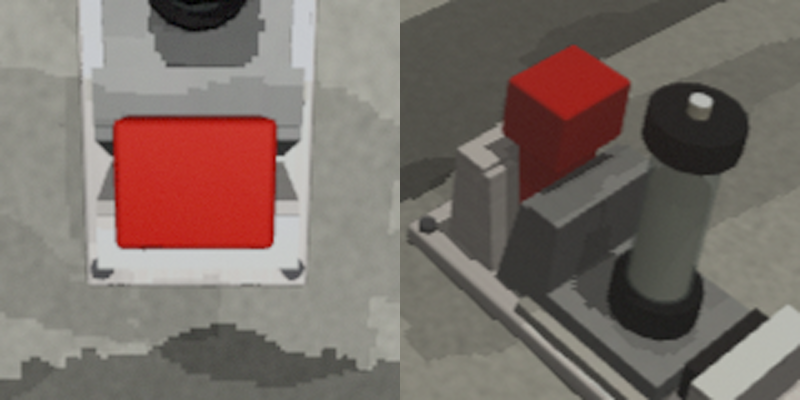

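The wedge stands upright with its head well proud of the walls. The head-top centre is at w5 (327.8,162.6) and scene (427.8,303.2).

Run:
```python
from h import *
np.set_printoptions(precision=4,suppress=True)
B=np.load('w5.npy');print(tri(B,P('scene'),(327.8,162.6),(427.8,303.2)))
k=400/180
for z in(.092,.1,.107):
  c=onz(B,(327.8,162.6),z);w=onz(B,(240+275/k,162.6),z)-onz(B,(240+115/k,162.6),z);print(z,c,np.linalg.norm(w))
  s=manip.read_state();q=np.array(s['ee_rot']);R=Ro.from_quat(q[[1,2,3,0]]).as_matrix();print(R.T@(np.r_[c,z+.019]-s['tcp_pos']))
```

```text
[0.5662 0.1764 0.1   ]
0.092 [0.5663 0.1755] 0.04133175694320186
[0.0488 0.0004 0.0866]
0.1 [0.5663 0.1763] 0.03989405412474768
[0.0496 0.0003 0.0786]
0.107 [0.5663 0.177 ] 0.0386360641586003
[0.0503 0.0003 0.0716]
```

```bash
python3 jog.py '[[[0.025, 0, 0], 0], [[0.025, 0.0003, 0], 0], [[0, 0, 0], 0], [[0, 0, 0], 0]]' 0 40; python3 jog.py '[[[0, 0, 0.03], 0], [[0, 0, 0.02], 0], [[0, 0, 0.01], 0], [[0, 0, 0], 0], [[0, 0, 0], 0]]'; python3 jog.py '[[[0, 0, 0.004], 0], [[0, 0, 0.004], 0], [[0, 0, 0.002], 0], [[0, 0, 0], 0]]'
```

```text
time_s: 10.82
tcp_pos: [0.5661, 0.1792, 0.1975]
ee_rot: [-0.0, 0.69, 0.724, -0.0]
force: [-0.6, -1.3, 0.7]
width: 0.0386
finger_force: 0.0
time_s: 11.23
tcp_pos: [0.5669, 0.1756, 0.1385]
ee_rot: [0.0, 0.692, 0.722, -0.0]
force: [0.2, -0.2, 0.3]
width: 0.0001
finger_force: 0.0
time_s: 11.57
tcp_pos: [0.5668, 0.1762, 0.1284]
ee_rot: [-0.0, 0.691, 0.723, 0.0]
force: [-1.0, -0.1, 0.8]
width: 0.0
finger_force: 0.0
```

```bash
python3 jog.py '[[[0, 0, 0.002], 0], [[0, 0, 0.002], 0], [[0, 0, 0.002], 0], [[0, 0, 0], 0]]'; python3 jog.py '[[[0, 0, 0.002], 0], [[0, 0, 0.002], 0], [[0, 0, 0], 0], [[0, 0, 0], 0]]'
```

```text
time_s: 11.9
tcp_pos: [0.5668, 0.1762, 0.1222]
ee_rot: [-0.0, 0.691, 0.723, -0.0]
force: [-0.1, -0.3, -0.5]
width: -0.0002
finger_force: 0.0
time_s: 12.23
tcp_pos: [0.5672, 0.1764, 0.1186]
ee_rot: [0.0, 0.691, 0.723, 0.0]
force: [0.5, 1.7, 2.0]
width: -0.0004
finger_force: 1.1
```

```bash
python3 jog.py '[[[0, 0, 0.002], 0], [[0, 0, 0.002], 0], [[0, 0, 0], 0], [[0, 0, 0], 0]]'; python3 jog.py '[[[0, 0, 0.002], 0], [[0, 0, 0.002], 0], [[0, 0, 0], 0], [[0, 0, 0], 0]]'
```

```text
time_s: 12.57
tcp_pos: [0.5673, 0.1767, 0.1148]
ee_rot: [0.0, 0.691, 0.723, 0.001]
force: [0.9, 3.5, 4.2]
width: -0.0
finger_force: 2.2
time_s: 12.9
tcp_pos: [0.5675, 0.1773, 0.1111]
ee_rot: [-0.0, 0.691, 0.723, 0.001]
force: [0.5, 4.7, 6.8]
width: -0.0002
finger_force: 3.1
```

```bash
python3 jog.py '[[[0, 0, 0.002], 0], [[0, 0, 0.001], 0], [[0, 0, 0], 0], [[0, 0, 0], 0]]'; python3 jog.py '[[[0, 0, 0.002], 0], [[0, 0, 0.001], 0], [[0, 0, 0], 0], [[0, 0, 0], 0]]'
```

```text
time_s: 13.23
tcp_pos: [0.5679, 0.1774, 0.1106]
ee_rot: [-0.001, 0.691, 0.723, 0.002]
force: [-7.3, 3.9, 30.2]
width: -0.0001
finger_force: 15.1
time_s: 13.57
tcp_pos: [0.5682, 0.1774, 0.1102]
ee_rot: [-0.001, 0.691, 0.723, 0.003]
force: [-16.6, 2.4, 56.9]
width: 0.0002
finger_force: 28.2
```

Hard stop at TCP 0.110, with the force jumping to 57 N, so the wedge is home. I'll retreat and check.

```bash
python3 jog.py '[[[0, 0, -0.01], 0], [[0, 0, -0.03], 0], [[0, 0, -0.04], 0], [[0, 0, -0.04], 0], [[0, 0, 0], 0]]'; python3 jog.py '[[[-0.04, 0, 0], 0], [[-0.02, 0, 0], 0], [[0, 0, 0], 0], [[0, 0, 0], 0]]'
python3 - <<'E'
from h import *
s=manip.read_state();print(s['time_s'],s['tcp_pos'],s['force'])
im=manip.grab_frame('wrist');cv2.imwrite('pics/w6.png',im[:,:,::-1]);np.save('w6.npy',Pw(s))
sc=manip.grab_frame('scene');cv2.imwrite('pics/s6.png',sc[:,:,::-1])
a=cv2.resize(cv2.imread('pics/w6.png')[60:240,240:420],(400,400),interpolation=2);b=cv2.resize(cv2.imread('pics/s6.png')[270:430,360:520],(400,400),interpolation=2);c=cv2.resize(cv2.imread('pics/s6.png')[150:240,230:350],(266,200))
cv2.imwrite('pics/c6.png',np.vstack([np.hstack([a,b]),np.hstack([c,np.zeros((200,534,3),np.uint8)])]))
E
```

```text
time_s: 13.98
tcp_pos: [0.5701, 0.1752, 0.2312]
ee_rot: [0.002, 0.692, 0.722, 0.004]
force: [2.5, -0.1, 0.4]
width: -0.0002
finger_force: 0.0
time_s: 14.32
tcp_pos: [0.5692, 0.1142, 0.2243]
ee_rot: [-0.0, 0.693, 0.721, -0.0]
force: [0.5, 0.9, 0.5]
width: 0.0001
finger_force: 0.0
14.3167 [0.56918292 0.11420209 0.2243153 ] [0.54976247 0.93672391 0.52239409]
```

View pics/c6.png

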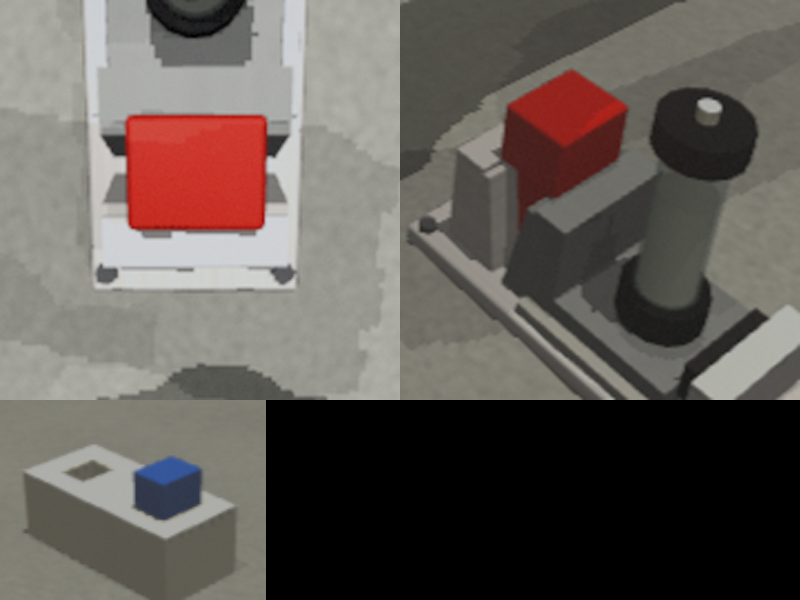

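The head has dropped about 10 px in the scene view and now sits on the carriage top. The column has shifted, and blue is still in the rack. I'll check the numbers before handing in.

Run:
```python
from h import *
B=np.load('w6.npy');S=P('scene');print(tri(B,S,(328.2,137.6),(427,312.8)))
k=400/180
for z in(.088,.092,.097): print(z,onz(B,(328.2,137.6),z),np.linalg.norm(onz(B,(240+265/k,137.6),z)-onz(B,(240+127/k,137.6),z)))
# scene row predicted for head top centre at heights, x,y from wrist
for z in(.088,.092,.097,.107):
  p=S@np.r_[onz(B,(328.2,137.6),z),z,1];print(z,p[:2]/p[2])
```

```text
[0.56719597 0.17818355 0.08909891]
0.088 [0.56724463 0.17808855] 0.03969292408270373
0.092 [0.56722372 0.17824031] 0.039083851811840674
0.097 [0.56719759 0.17843001] 0.03832251147326194
0.088 [426.71736489 313.58568097]
0.092 [427.33588487 310.63519773]
0.097 [428.11706807 306.90877336]
0.107 [429.70680609 299.32535561]
```

```bash
python3 -c "
from bench import manip
print(manip.close_job())"
```

```text
the job is handed in; nothing more can be done
None
```

The job is handed in: the red wedge was set in the slot, released proud and tapped down to its hard stop (head top measured at 89 mm against 92 mm for home), with the column pushed back, the blue wedge still in the rack and the hand clear; no verdict was printed.

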